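# Clamp the mould: nut by hand, then by wrench

## Task

First run the big clamp nut down clockwise with your fingers until it is snug (no further by hand). Then draw the wrench out from under the tool stand by its head, lay it flat on the open bench well clear of the stand and let go, take it again by its handle, fit the jaw over the nut and tighten clockwise about an eighth of a turn, until it stops. Last, lift the wrench off and leave it lying flat on the bench; keep the wrench off the polished mould and leave the buff and the jar where they are.

Things in the scene. Friction and masses are not known exactly. Their poses are not given: they have to be found in the camera images.
- clamp: Fixed strap clamp, origin on the bench straight below the nut axis. Its +x axis (level) points along the strap from the heel block to the mould. Steel strap 150 long (x -90 to 60) x 64 wide, top 68 mm above the bench; round washer 64 mm diameter on it, top at 73 mm.
- mould: Fixed polished mould half held by the clamp: block 180 (x) x 220 (y) x 50 mm high with an open cavity, origin at the middle of its underside, 120 mm from the nut axis along the clamp's +x, same axes as the clamp.
- nut: Captive plain steel hex nut, 46 mm across flats, 32 mm high: straight flats for the lower 26 mm, the top 6 mm tapers to 37 mm diameter. Origin on its axis at its underside, 73.5 mm above the bench. Its x axis is square to a pair of flats (the other pairs are 60 and 120 degrees away). A 28 mm stud stands 17 mm out of its top. When snug its x axis is parallel to the clamp's x axis.
- nut_top (a point): Centre of the nut's top, 32 mm above its origin; same axes as the nut.
- nut_spin (a joint): Free part of the nut's turning, rad, grows clockwise seen from above; starts at 0 to 0.3; stops at 1.2 = snug. Takes about 0.15 N m. Stays where it is left.
- nut_tight (a joint): Tightening turn beyond snug, rad, grows clockwise seen from above; 0 at the start, hard stop at 0.80 = tight. Takes about 0.45 N m, three times the free turning; even a light finger grip (20 N) will turn it, so stop by hand when snug. The nut's whole turn is nut_spin + nut_tight; nut and wrench are slightly oiled.
- stand: Fixed grey tool stand: a low bridge 110 (x) x 112 (y) x 46 mm high, with a 7 mm layer of sharpening sticks on it; origin on the bench under its middle. Open front (-x) and back (+x), tunnel 96 wide and 40 high. The wrench handle lies under it, the head stands out at the front.
- wrench: Loose flat steel open-ended wrench, 195 long, 14 thick, about 0.4 kg; origin at the jaw centre on its underside, z up, handle along +x. Parallel mouth 49 mm wide, open to -x (tips at x = -24 mm); head 69 mm wide, ends at x = 47; straight handle 24 wide, x = 47 to 170. At the start only the head and about 35 mm of the handle (to x about 80) stand out of the stand.
- wrench_grip (a point): Point on the wrench handle to hold it by for turning: 130 mm from the jaw centre along +x, at mid thickness. On the nut the wrench rests on the washer, underside at 73 mm, handle square to the normal of a pair of flats, with about 0.1 rad of play either way.
- buff: Loose bystander: pale felt polishing disc, 96 mm diameter, 66 mm high with its black knob on top; origin at the underside.
- jar: Loose bystander: amber jar with steel cap, 60 mm diameter, 65 mm high; origin at the underside.

How it is judged (in metres and radians):
On the way, in this order (a step that is already met when the one before it is completed fails the run):
1. the nut has been run down by hand until snug (value of joint nut_spin above 1.1 rad and value of joint nut_tight below 0.3 rad), for 0.1 s.
2. the wrench has been drawn out, laid flat on the bench with the middle of its handle at least 110 mm from the middle of the stand, and let go (horizontal distance between wrench_grip and stand above 0.11 m and height (world z) of wrench below 0.006 m and angle between wrench's own z axis and vertical below 0.06 rad and contact force between the fingers and wrench below 0.2 N and linear speed of wrench below 0.03 m/s), for 0.1 s.
3. the nut has been turned tight with the wrench on it (value of joint nut_tight above 0.65 rad and horizontal distance between wrench and nut below 0.015 m and height (world z) of wrench between 0.065 and 0.1 m), for 0.1 s.
At the end, for the whole second after the job is handed in: The nut is still snug (nut_spin over 1.0 rad) and tight (nut_tight over 0.65 rad of 0.80), and the wrench lies flat and still on the bench (origin under 6 mm above it, tilted less than 0.06 rad) (value of joint nut_tight above 0.65 rad and value of joint nut_spin above 1 rad and height (world z) of wrench below 0.006 m and angle between wrench's own z axis and vertical below 0.06 rad and linear speed of wrench below 0.02 m/s); the robot touches nothing.
It fails at once if the fingers turn the nut well past snug (touch it with nut_tight over 0.3 rad) (value of joint nut_tight above 0.3 rad and contact force between the fingers and nut above 1 N).
It fails at once if the wrench is used on the nut before it is snug (nut_spin under 0.9 rad) (value of joint nut_spin below 0.9 rad and contact force between wrench and nut above 1 N).
It fails at once if the wrench strikes or scrapes the polished mould (over 1 N) (contact force between wrench and mould above 1 N).
It fails at once if a bystander (buff, jar) is moved more than 30 mm (distance of any of buff, jar from where it was at the start of the episode above 0.03 m).
It also fails if it takes over 72 s, if anything falls off the work surface, if the arm or the gripper's body presses on something with over 40 N, if the wrist force passes 120 N, or if a joint passes its speed limit or range.

## Robot

A 6-joint arm with a two-finger parallel gripper is mounted at the origin on the work surface. World frame = base frame: x ahead of the robot, y to its left, z up, the work surface at z = 0. Lengths are in mm, angles in rad, forces in N, time in s.
With the tool pointing down it reaches from about 400 to 925 mm from the base axis. Payload 12.5 kg.
Tool frame: the origin (TCP) lies midway between the tips of the shut fingers; the grasp point (between the pads) lies 19 mm behind it (ctrl.tcp_to_grasp is the distance from the TCP to the grasp point, in mm); z points along the fingers, y is the line along which they close (so a half turn about z gives the same grasp; the last joint's range is limited). The gripper opens to 95 mm and grips with 3 to 60 N. Pads are 20 mm wide; open, the fingers measure 119 mm over their backs; the gripper's body (75 mm by 180 mm) begins 59 mm behind the grasp point.
Start: joints at [1.126, 0.491, 1.559, -0, 1.092, -0.106], TCP at [207.706, 589.495, 214.661] pointing down, gripper open.
Joint ranges: [-3.1, 3.1], [-0.84, 2.19], [0.05, 2.79], [-1.13, 4.28], [0.06, 2.93], [-2.69, 2.69]. Speed limits (rad/s): [2.22, 2.22, 2.79, 3.14, 3.14, 3.14].

## Interface

Orientations are given as a unit quaternion [w, x, y, z].
In Python, from station import ctrl, optics, order gives the robot as it stands. The module is installed in compiled form; this text tells all that it offers.
- The arm moves only by the tool carry_out, never from a script. Its argument "steps" is a list of rows, each a list of 3 entries, a list of its own where there are three numbers: the turn, a rotation vector about the tool's x, y, z in degrees, then the shift along the tool's x, y, z in cm, then the opening in per cent of the stroke, from 0 (shut) to 100 (fully open). In form: [[[ax, ay, az], [tx, ty, tz], fingers], ...]. A call has 1 to 10 rows; each row shifts and turns the commanded pose from where the row before left it, along the tool's axes as they then stand; what a row does not reach is not made up. A row lasts 1/12 s, in which the tool goes at most 41.7 mm and 7.16 degrees, less where a joint would pass 70% of its speed; a pose out of reach is approached as far as the arm can. A call is refused whole if a number of a shift passes 4.17 or a number of a turn 7.16, either way. A call with a gripper value outside its range is refused whole. The fingers move at their own pace and stop on an object; "squeeze" is the grip in N (left out, the last holds). Time passes only in rows, so rows that do not move let the fingers close. It gives the time, the measured TCP pose, the force, the opening and the grip force at its end, in the units of the state.
- ctrl.observe(): the state, without advancing time (a new reading comes with each control period).
- optics.capture(name): name is "scene" or "top" or "wrist"; returns a dict with "frame" (400x640x3 uint8, red, green, blue), "camera_matrix" (3x3 intrinsics, pixels), "k1" (the pictures are not rectified: a ray, as slopes to the right and down, at radius r is drawn at 1 + k1 r^2 times it, then the intrinsics apply), "R" (3x3) and "t" (3): a world point X has camera coordinates R X + t. Camera axes: x right, y down, z forward; pixel columns grow to the right and rows downward; lengths in mm; the calibration is good to about 2 mm. A picture is of the moment at which its call begins. There is no depth.
- order.finish_job(): hands the job in; it is judged then, once.
The state is a dict: "time": time; "joints": joint angles; "joint_velocities": joint speeds; "joint_torque": joint torques, N m; "position": TCP position; "eef_rot": TCP orientation; "contact_force": force on the tool from outside, world axes, zero at the start; "wrist_torque": the same for the moment, N m; "width": finger opening in mm; "finger_force": force on a finger pad.
Only numpy, scipy, OpenCV 4.12 (cv2) and the standard library are available. Lean on these libraries where they do the work, as an engineer would, in place of code of your own. Each camera call takes 0.05 s, during which the arm holds its last target. There are 200 camera calls.

## Working session

There is one attempt and no reset: what is moved stays moved. The work goes in short steps, Python scripts to look and compute and a tool call to move; the robot and the scene stay as the last step left them, time stands still between calls to the robot, and variables do not carry over. Pictures are saved under pics/ and viewed, at most 10 in all, crops included, and the job is handed in when it is done.

Besides the shell and the picture viewer there is one more tool, called after ">>>" as a command line: name --argument value ..., lists and objects as JSON in quotes. carry_out: Moves the arm, as the interface text tells. Its arguments: {"type":"object","properties":{"steps":{"type":"array"},"squeeze":{"type":"number"}},"required":["steps"]}

```bash
mkdir -p pics; cat > h.py <<'E'
import numpy as np, cv2
from station import ctrl, optics, order
def cap(n,f=None):
    c=optics.capture(n)
    if f: cv2.imwrite('pics/'+f,c['frame'][:,:,::-1])
    return c
def ray(c,u,v):
    K=np.array(c['camera_matrix']);k=c['k1']
    d=np.array([(u-K[0,2])/K[0,0],(v-K[1,2])/K[1,1]]);s=d.copy()
    for _ in range(20): s=d/(1+k*(s@s))
    R=np.array(c['R']);o=-R.T@np.array(c['t']);return o,R.T@np.array([s[0],s[1],1])
def onz(c,u,v,z):
    o,d=ray(c,u,v);return o+d*(z-o[2])/d[2]
def proj(c,X):
    p=np.array(c['R'])@np.array(X,float)+np.array(c['t']);s=p[:2]/p[2];s=s*(1+c['k1']*(s@s));K=np.array(c['camera_matrix'])
    return np.array([K[0,0]*s[0]+K[0,2],K[1,1]*s[1]+K[1,2]])
E
python3 - <<'E'
from h import *
for n in('scene','top'):
    c=cap(n,n+'0.png'); print(n,-np.array(c['R']).T@np.array(c['t']),c['k1'],c['camera_matrix'])
print(ctrl.observe())
E
```

```text
scene [829.46649247 318.63809906 885.54044738] -0.06422630141446856 [[383.34487391   0.         323.81274092]
 [  0.         383.34487391 197.24032299]
 [  0.           0.           1.        ]]
top [ 428.16457065  -69.37839825 1120.90106357] -0.0789198784886568 [[368.16743521   0.         324.66515842]
 [  0.         368.16743521 199.01605466]
 [  0.           0.           1.        ]]
{'time': 0.1, 'joints': array([ 1.12638555e+00,  4.91511012e-01,  1.55937595e+00, -2.59649162e-06,
        1.09168797e+00, -1.05612024e-01]), 'joint_velocities': array([ 0.00117476, -0.00120208, -0.00451764,  0.0011985 ,  0.00032067,
        0.00091353]), 'joint_torque': array([ 2.45849711e-03, -6.13631558e+01, -2.58606040e+01,  6.93274196e-02,
        4.70207131e-02, -1.16990850e-04]), 'position': array([207.61903626, 589.29019308, 214.11721537]), 'eef_rot': array([-1.32264187e-04,  1.68589743e-01,  9.85686186e-01, -4.72995813e-04]), 'contact_force': array([-0.13554064, -0.61810899,  0.11308555]), 'wrist_torque': array([ 0.00579433,  0.00102131, -0.00277575]), 'finger_force': 0.0, 'width': 95.07398459740932}
```

View pics/top0.png

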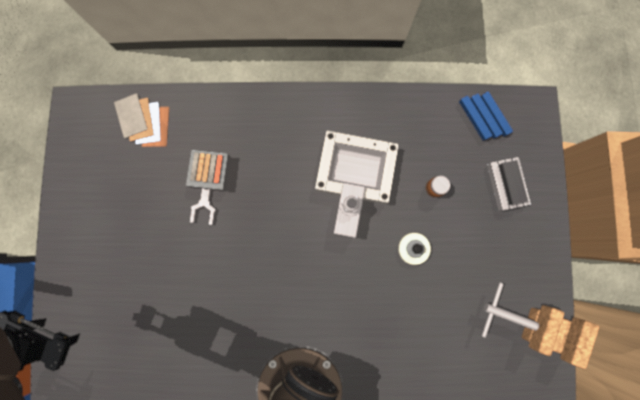

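View pics/scene0.png

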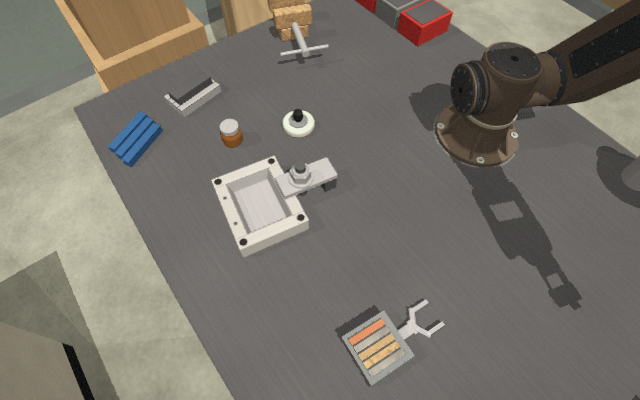

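Top view: nut ≈(351,204), mould corners ≈(326,132),(398,145),(388,201),(317,188), stand ≈(208,170) with the wrench head below it at ≈(203,208), jar (439,186), buff (414,249). In the scene view the nut is at ≈(300,173) and the wrench at ≈(415,322).

```bash
python3 - <<'E'
from h import *
t=cap('top');s=cap('scene')
cr=lambda c,u,v,w,h:cv2.resize(c['frame'][v:v+h,u:u+w,::-1],(400,300),interpolation=cv2.INTER_CUBIC)
im=np.vstack([np.hstack([cr(t,310,125,120,90+30)[:300],cr(t,170,145,80,90)]),np.hstack([cr(s,260,150,80,60),cr(s,330,290,120,90)])])
cv2.imwrite('pics/c1.png',im)
g=cv2.cvtColor(t['frame'],cv2.COLOR_RGB2HSV)
# light mask
m=((g[:,:,2]>125)).astype(np.uint8)
cs,_=cv2.findContours(m,cv2.RETR_EXTERNAL,cv2.CHAIN_APPROX_SIMPLE)
for c in cs:
    a=cv2.contourArea(c)
    if a>60:
        r=cv2.minAreaRect(c);print(a,np.round(r[0],1),np.round(r[1],1),r[2])
P=lambda u,v,z:np.round(onz(t,u,v,z),1)
print('mould',[P(*p,50) for p in((326,132),(398,145),(388,201),(317,188))])
print('nut',P(352,202,115),'scene',onz(s,300,170,115).round(1))
print('stand',P(208,170,53),'tips',P(194,222,14),P(211,223,14),'buff',P(414,249,40),'jar',P(439,186,60))
E
```

```text
8180.0 [564.2 346.4] [169.7  96.6] 13.14724349975586
599.5 [  7.5 287. ] [46. 15.] 90.0
2595.0 [605.  283.5] [70.  42.3] 2.6630005836486816
836.5 [414. 248.] [32. 32.] 90.0
290.5 [439.8 184.8] [19.1 19.8] 45.0
1436.5 [510.2 182.8] [51.2 30.6] 75.96376037597656
1654.0 [203.5 186.7] [37.1 74. ] 8.130102157592773
5425.5 [353.  185.6] [ 76.2 101.6] 10.784297943115234
308.0 [476.3 116.7] [47.4  7.5] 58.49573516845703
302.5 [486.6 114.2] [47.   7.5] 58.24052047729492
2184.5 [140.2 120. ] [56.4 53.4] 3.6913859844207764
304.0 [497.2 112.5] [46.6  7.5] 57.9946174621582
56132.0 [319.5 130.5] [261. 639.] 90.0
mould [array([764.2, -77. ,  50. ]), array([ 724.7, -293.2,   50. ]), array([ 555.4, -259.1,   50. ]), array([593.8, -50.4,  50. ])]
nut [ 544.8 -148.   115. ] scene [ 549.  -137.3  115. ]
stand [647.5 274.   53. ] tips [495.1 323.3  14. ] [492.3 270.8  14. ] buff [ 415.  -334.8   40. ] jar [ 598.7 -409.4   60. ]
```

View pics/c1.png

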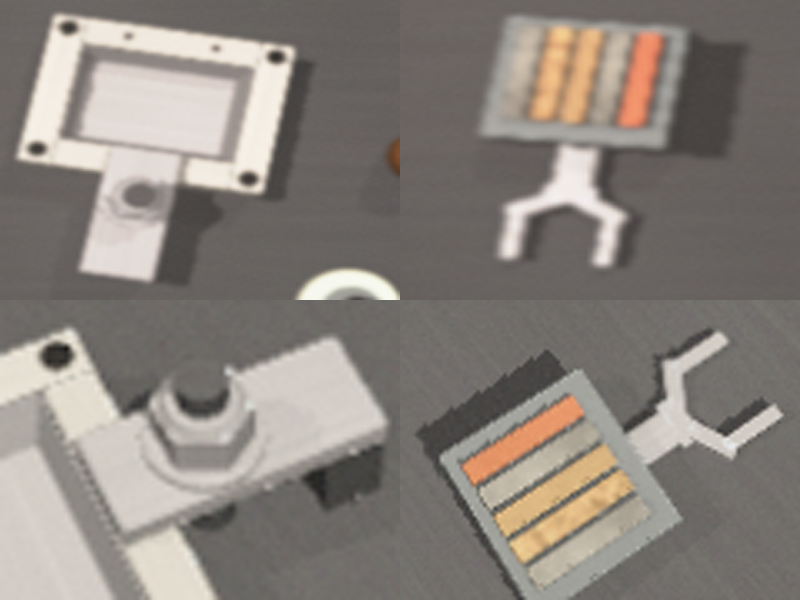

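Composite: mould corners, stud (top ≈(352,202.5), scene ≈(300.6,164)), wrench tips ≈(191.6,222)/(211,224) and handle entry (205.4,189.4) in the top view are clear. A flat of the nut faces the lower left in the scene.

```bash
python3 - <<'E'
from h import *
t=cap('top');s=cap('scene')
P=lambda u,v,z:onz(t,u,v,z)[:2].round(1)
q=[P(*p,50) for p in((327.1,130.6),(398.5,143.4),(388.9,202.2),(315.1,189))]
print('mould',q,'sizes',[np.linalg.norm(q[i]-q[i-1]).round(1) for i in range(4)])
x=(q[0]+q[1]-q[2]-q[3]);y=q[0]+q[3]-q[1]-q[2]
print('x ang',np.degrees(np.arctan2(x[1],x[0])),np.degrees(np.arctan2(-y[0],y[1])))
a=np.arctan2(-y[0],y[1]);print('nut from mould',np.mean(q,0)-120*np.array([np.cos(a),np.sin(a)]))
print('stud top', P(352,202.6,122),'scene',onz(s,300.6,164,122).round(1),'washer scene',onz(s,301,178,73).round(1))
tp=(P(191.6,222.4,14)+P(211,224.2,14))/2;h=P(205.4,189.4,14)
f=s;sc=lambda x,y:(330+x*.3,290+(y-300)*.3)
print('tips',tp,'h',h,'dir',np.degrees(np.arctan2(*(h-tp)[::-1])),np.linalg.norm(h-tp))
S=lambda x,y,z:onz(s,*sc(x,y),z)[:2].round(1)
print('scene tips',S(725,337,14),S(776,411,14),'neck',S(648,448,14))
st=[onz(t,170+(x-400)/5,145+y/3.333,46)[:2].round(1) for x,y in((507,15),(690,28),(665,148),(480,134))];print('stand',st,np.mean(st,0))
E
```

```text
mould [array([768.6, -80.3]), array([ 729.6, -294.8]), array([ 551.8, -261.7]), array([590.8, -44.9])] sizes [np.float64(181.3), np.float64(218.0), np.float64(180.9), np.float64(220.3)]
x ang -10.903454207372004 -10.25106190285285
nut from mould [ 542.11551206 -149.069586  ]
stud top [ 542.4 -147.5] scene [ 540.1 -146.8  122. ] washer scene [ 545.9 -140.5   73. ]
tips [491.25 300.7 ] h [595.1 292.1] dir -4.7339618585996295 104.20548210147105
scene tips [263.1 452. ] [276.6 507.1] neck [368.  465.9]
stand [array([712.3, 330.2]), array([699.6, 217.6]), array([590.2, 228.6]), array([603. , 341.1])] [651.275 279.375]
```

>>> carry_out --steps '[[[0,0,0],[-2.8,-2.92,0],100],[[0,0,0],[-2.8,-2.92,0],100],[[0,0,0],[-2.8,-2.92,0],100],[[0,0,0],[-2.8,-2.92,0],100],[[0,0,0],[-2.8,-2.92,0],100],[[0,0,0],[-2.8,-2.92,0],100],[[0,0,0],[-2.8,-2.92,0],100],[[0,0,0],[-2.8,-2.92,0],100],[[0,0,0],[-2.8,-2.92,0],100],[[0,0,0],[-2.8,-2.92,0],100]]'

```text
time: 1.13
position: [375.1, 219.2, 214.9]
eef_rot: [0.0, 0.168, 0.986, 0.0]
contact_force: [1.4, 0.2, 0.3]
width: 95.2
finger_force: 0.0
```

>>> carry_out --steps '[[[0,0,0],[-2.8,-2.92,0],100],[[0,0,0],[-2.8,-2.92,0],100],[[0,0,0],[-2.8,-2.92,0],100],[[0,0,0],[-2.8,-2.92,0],100],[[0,0,0],[-2.8,-2.92,0],100],[[0,0,0],[-2.8,-2.92,0],100],[[0,0,0],[-2.8,-2.92,0],100],[[0,0,0],[-2.8,-2.92,0],100],[[0,0,0],[-2.8,-2.92,0],100],[[0,0,0],[-2.8,-2.92,0],100]]'

```text
time: 1.97
position: [542.2, -149.6, 214.7]
eef_rot: [0.0, 0.169, 0.986, 0.0]
contact_force: [0.9, 0.4, 0.4]
width: 95.1
finger_force: 0.0
```

>>> carry_out --steps '[[[0,0,7],[0,0,0],100],[[0,0,7],[0,0,0],100],[[0,0,7],[0,0,0],100],[[0,0,0],[0,0,0],100],[[0,0,0],[0,0,0],100]]'

```text
time: 2.38
position: [541.7, -147.4, 214.6]
eef_rot: [-0.0, 0.344, 0.939, 0.0]
contact_force: [-0.8, 0.0, 0.4]
width: 94.7
finger_force: 0.0
```

```bash
cat >> h.py <<'E'
from scipy.spatial.transform import Rotation as Ro
def pose():
    o=ctrl.observe();q=o['eef_rot'];R=Ro.from_quat([q[1],q[2],q[3],q[0]]).as_matrix()
    return o,np.array(o['position']),R
def show(goal=None):
    o,p,R=pose();print('t',round(o['time'],2),'p',p.round(1),'ypsi',np.degrees(np.arctan2(R[1,1],R[0,1])).round(2),'tilt',np.degrees(np.arccos(-R[2,2])).round(2),'F',np.round(o['contact_force'],1),'w',round(o['width'],1),'ff',round(float(o['finger_force']),1))
    if goal is not None: print('tool shift cm',(R.T@(np.array(goal)-p)/10).round(2))
E
python3 - <<'E'
from h import *
show([541.5,-148,160])
c=cap('wrist','w1.png')
for z in(122,105.5,73): print(z,proj(c,[541.5,-148,z]).round(1))
E
```

```text
t 2.38 p [ 541.7 -147.4  214.6] ypsi 49.81 tilt 0.0 F [-0.8  0.   0.4] w 94.7 ff 0.0
tool shift cm [-0.02 -0.06  5.46]
122 [319.6 202.5]
105.5 [319.6 197.7]
73 [319.5 189.5]
```

View pics/w1.png

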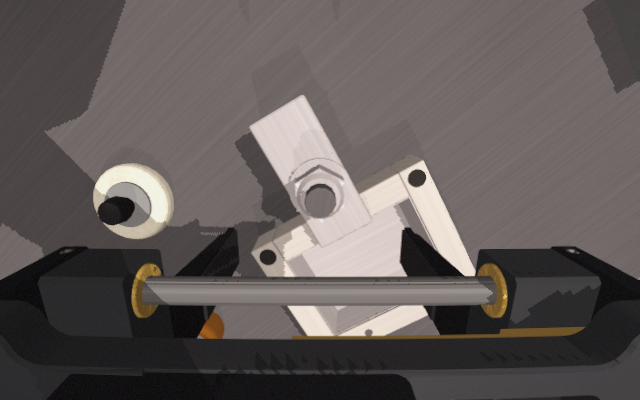

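The wrist view shows the stud at ≈(320,201), within 1 mm of the prediction. The nut's side flats are nearly square to the closing line, and the strap at ≈30° from vertical matches the clamp angle of −10.5°. Descending.

>>> carry_out --steps '[[[0,0,0],[0,0,3.5],100],[[0,0,0],[0,0,3.5],100],[[0,0,0],[0,0,3.5],100],[[0,0,0],[0,0,2.7],100],[[0,0,0],[0,0,0.4],60],[[0,0,0],[0,0,0],45],[[0,0,0],[0,0,0],40],[[0,0,0],[0,0,0],40],[[0,0,0],[0,0,0],40],[[0,0,0],[0,0,0],40]]' --squeeze 15

```text
time: 3.27
position: [542.3, -147.6, 80.0]
eef_rot: [0.001, 0.345, 0.939, 0.0]
contact_force: [0.8, -1.2, -0.4]
width: 60.6
finger_force: 0.0
```

```bash
python3 -c "
from h import *
show([541.5,-148,78])"
```

```text
t 3.27 p [ 542.3 -147.6   80. ] ypsi 49.61 tilt 0.13 F [ 0.8 -1.2 -0.4] w 60.6 ff 0.0
tool shift cm [ 0.04 -0.08  0.2 ]
```

>>> carry_out --steps '[[[0,0,0],[0,0,0],40],[[0,0,0],[0,0,0],40],[[0,0,0],[0,0,0],40],[[0,0,0],[0,0,0],40],[[0,0,0],[0,0,0],40],[[0,0,0],[0,0,0],40],[[0,0,0],[0,0,0],40]]' --squeeze 15

```text
time: 3.85
position: [542.5, -147.2, 79.3]
eef_rot: [0.001, 0.345, 0.938, 0.0]
contact_force: [2.3, 4.3, 6.0]
width: 46.3
finger_force: 14.9
```

```bash
python3 -c "
from h import *
show([541.5,-148,78])"
```

```text
t 3.85 p [ 542.5 -147.2   79.3] ypsi 49.6 tilt 0.11 F [2.3 4.3 6. ] w 46.3 ff 14.9
tool shift cm [ 0.02 -0.13  0.13]
```

>>> carry_out --steps '[[[0,0,6.3],[0,0,0],40],[[0,0,6.3],[0,0,0],40],[[0,0,6.3],[0,0,0],40],[[0,0,6.3],[0,0,0],40],[[0,0,6.3],[0,0,0],40],[[0,0,6.3],[0,0,0],40],[[0,0,6.3],[0,0,0],40],[[0,0,6.3],[0,0,0],40],[[0,0,6.3],[0,0,0],40],[[0,0,6.3],[0,0,0],40]]'

```text
time: 4.68
position: [541.8, -147.3, 79.2]
eef_rot: [0.0, 0.786, 0.618, 0.0]
contact_force: [-0.7, 1.5, 7.5]
width: 46.2
finger_force: 15.1
```

>>> carry_out --steps '[[[0,0,0],[0,0,0],40],[[0,0,0],[0,0,0],40]]'

```text
time: 4.85
position: [541.8, -147.5, 79.2]
eef_rot: [0.0, 0.785, 0.62, 0.0]
contact_force: [-0.2, 0.1, 5.3]
width: 46.5
finger_force: 14.9
```

```bash
python3 -c "
from h import *
show([541.5,-148,78]);print(ctrl.observe()['wrist_torque'])"
```

```text
t 4.85 p [ 541.8 -147.5   79.2] ypsi -13.44 tilt 0.03 F [-0.2  0.1  5.3] w 46.5 ff 14.9
tool shift cm [-0.06 -0.02  0.12]
[-0.05182339  0.34771969  0.10657809]
```

>>> carry_out --steps '[[[0,0,2.5],[0,0,0],40],[[0,0,0],[0,0,0],40],[[0,0,0],[0,0,0],40],[[0,0,0],[0,0,0],60],[[0,0,0],[0,0,0],80],[[0,0,0],[0,0,0],90],[[0,0,0],[0,0,-1],90],[[0,0,0],[0,0,-3.5],90],[[0,0,0],[0,0,-4],90],[[0,0,0],[0,0,-4],90]]'

```text
time: 5.68
position: [541.3, -147.2, 205.4]
eef_rot: [-0.001, 0.798, 0.602, -0.0]
contact_force: [0.7, 0.3, 0.2]
width: 84.1
finger_force: 0.0
```

```bash
python3 - <<'E'
from h import *
show([500,230,200])
t=cap('top')
im=cv2.resize(t['frame'][145:235,170:250,::-1],(640,600),interpolation=cv2.INTER_CUBIC)
a=cv2.resize(cap('wrist','w2.png')['frame'][100:260,240:400,::-1],(160,160))
im[:160,480:]=a
cv2.imwrite('pics/c2.png',im)
E
```

```text
t 5.68 p [ 541.3 -147.2  205.4] ypsi -15.91 tilt 0.08 F [0.7 0.3 0.2] w 84.1 ff 0.0
tool shift cm [ 35.15 -14.31   0.57]
```

View pics/w2.png

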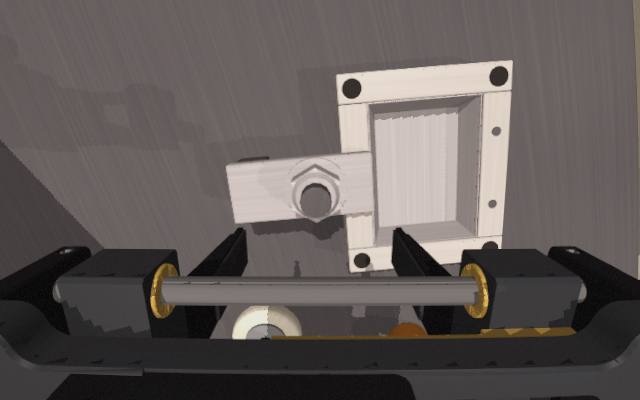

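The wrist view shows the nut aligned with the tool and the strap (edge (228,165)–(370,152)) about 5° off, so the nut is ≈0.09 rad past snug. Now to the wrench.

>>> carry_out --steps '[[[0,0,0],[3.82,-1.385,0],100],[[0,0,0],[3.82,-1.385,0],100],[[0,0,0],[3.82,-1.385,0],100],[[0,0,0],[3.82,-1.385,0],100],[[0,0,0],[3.82,-1.385,0],100],[[0,0,0],[3.82,-1.385,0],100],[[0,0,0],[3.82,-1.385,0],100],[[0,0,0],[3.82,-1.385,0],100],[[0,0,0],[3.82,-1.385,0],100],[[0,0,0],[3.82,-1.385,0],100]]'

```text
time: 6.62
position: [512.6, 259.8, 203.7]
eef_rot: [-0.0, 0.798, 0.602, -0.0]
contact_force: [0.4, -0.2, 0.3]
width: 95.2
finger_force: 0.0
```

>>> carry_out --steps '[[[0,0,0],[3.82,-1.385,0],100],[[0,0,7],[0,0,0],100],[[0,0,7],[0,0,0],100],[[0,0,7],[0,0,0],100],[[0,0,7],[0,0,0],100],[[0,0,7],[0,0,0],100],[[0,0,7],[0,0,0],100],[[0,0,7],[0,0,0],100],[[0,0,7],[0,0,0],100],[[0,0,7],[0,0,0],100]]'

```text
time: 7.45
position: [510.3, 298.3, 203.6]
eef_rot: [0.0, 0.996, 0.094, -0.0]
contact_force: [-0.2, -0.1, 0.6]
width: 95.3
finger_force: 0.0
```

>>> carry_out --steps '[[[0,0,7],[0,0,0],100],[[0,0,7],[0,0,0],100],[[0,0,2],[0,0,0],100],[[0,0,0],[0,0,0],100]]'

```text
time: 7.78
position: [510.3, 298.3, 203.6]
eef_rot: [0.0, 0.999, -0.044, -0.0]
contact_force: [-0.2, 0.5, -0.5]
width: 95.3
finger_force: 0.0
```

```bash
python3 - <<'E'
from h import *
show([515,298.7,100])
c=cap('wrist','w3.png')
print(proj(c,[515,298.7,14]),proj(c,[515,298.7,0]))
g=c['frame'].astype(int)
E
```

```text
t 7.78 p [510.3 298.3 203.6] ypsi -95.01 tilt 0.02 F [-0.2  0.5 -0.5] w 95.3 ff 0.0
tool shift cm [ 0.47 -0.08 10.36]
[317.32228138 175.78449098] [317.37134758 173.58056394]
```

View pics/w3.png

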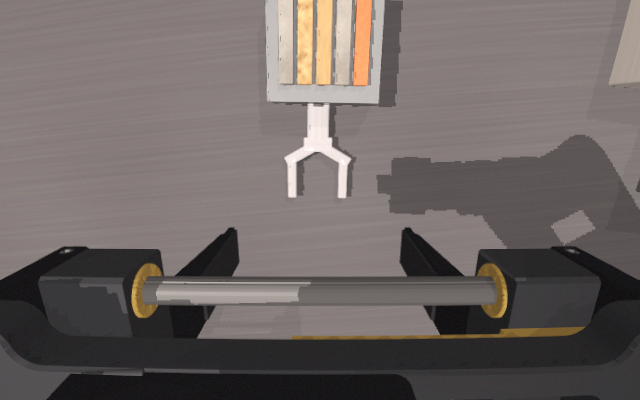

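Wrist view: wrench tips ≈(292,197) and (342,197), head widest ≈(285,158)–(351,158), handle entry (318,105), nearly aligned with the tool.

```bash
python3 - <<'E'
from h import *
c=cap('wrist')
for p in((288,197),(347,197),(285,158),(351,158),(307,105),(329,105)): print(p,onz(c,*p,14).round(1))
a=(onz(c,288,197,14)+onz(c,347,197,14))/2;b=(onz(c,307,105,14)+onz(c,329,105,14))/2
d=(b-a)/np.linalg.norm(b-a);print(np.degrees(np.arctan2(d[1],d[0])),'jaw',a+24*d)
show((a+24*d)*[1,1,0]+[0,0,5])
E
```

```text
(288, 197) [492.6 335.5  14. ]
(347, 197) [486.7 266.   14. ]
(285, 158) [538.8 333.8  14. ]
(351, 158) [532.4 258.6  14. ]
(307, 105) [594.7 303.3  14. ]
(329, 105) [592.7 279.2  14. ]
-5.207072767544331 jaw [513.54653302 298.53567892  14.        ]
t 7.88 p [510.3 298.4 203.6] ypsi -94.8 tilt 0.01 F [ 0.1  0.6 -0.5] w 95.0 ff 0.0
tool shift cm [ 0.32 -0.04 19.86]
```

>>> carry_out --steps '[[[0,0,0],[0.3,0,4],100],[[0,0,0],[0,0,4],100],[[0,0,0],[0,0,4],100],[[0,0,0],[0,0,4],100],[[0,0,0],[0,0,3],100],[[0,0,0],[0,0,0.9],100],[[0,0,0],[0,0,0],60],[[0,0,0],[0,0,0],60],[[0,0,0],[0,0,0],60],[[0,0,0],[0,0,0],60]]' --squeeze 30

```text
time: 8.72
position: [514.2, 298.5, 6.2]
eef_rot: [-0.001, 0.999, -0.043, 0.001]
contact_force: [0.2, -1.0, -0.1]
width: 73.7
finger_force: 0.0
```

>>> carry_out --steps '[[[0,0,0],[0,0,0],60],[[0,0,0],[0,0,0],60],[[0,0,0],[0,0,0],60]]'

```text
time: 8.97
position: [514.1, 298.5, 6.0]
eef_rot: [-0.001, 0.999, -0.043, 0.001]
contact_force: [-0.4, -0.0, 8.0]
width: 68.7
finger_force: 30.0
```

>>> carry_out --steps '[[[0,0,0],[-0.8,0,0],60],[[0,0,0],[-2,0,0],60],[[0,0,0],[-2,0,0],60],[[0,0,0],[-2,0,0],60],[[0,0,0],[-2,0,0],60],[[0,0,0],[-2,0,0],60],[[0,0,0],[-2,0,0],60],[[0,0,0],[-2,0,0],60],[[0,0,0],[-0.8,0,0],60],[[0,0,0],[0,0,0],60]]'

```text
time: 9.8
position: [356.5, 312.0, 5.9]
eef_rot: [-0.0, 0.999, -0.042, 0.0]
contact_force: [-6.2, 1.7, 16.1]
width: 68.7
finger_force: 30.0
```

>>> carry_out --steps '[[[0,0,0],[0,0,0],60],[[0,0,0],[0,0,0],75],[[0,0,0],[0,0,0],90],[[0,0,0],[0,0,0],95],[[0,0,0],[0,0,0],95],[[0,0,0],[0,0,-2],95],[[0,0,0],[0,0,-4],95],[[0,0,0],[0,0,-4],95],[[0,0,0],[0,0,0],95],[[0,0,0],[0,0,0],95]]'

```text
time: 10.63
position: [358.7, 312.0, 106.4]
eef_rot: [-0.001, 0.999, -0.043, 0.002]
contact_force: [0.5, -0.2, 0.1]
width: 90.2
finger_force: 0.0
```

```bash
python3 - <<'E'
from h import *
show()
c=cap('wrist','w4.png');t=cap('top','t4.png')
im=np.hstack([c['frame'][:,120:520,::-1],cv2.resize(t['frame'][150:300,150:300,::-1],(400,400),interpolation=cv2.INTER_CUBIC)])
cv2.imwrite('pics/c4.png',im)
E
```

```text
t 10.63 p [358.7 312.  106.4] ypsi -94.92 tilt 0.24 F [ 0.5 -0.2  0.1] w 90.2 ff 0.0
```

View pics/c4.png

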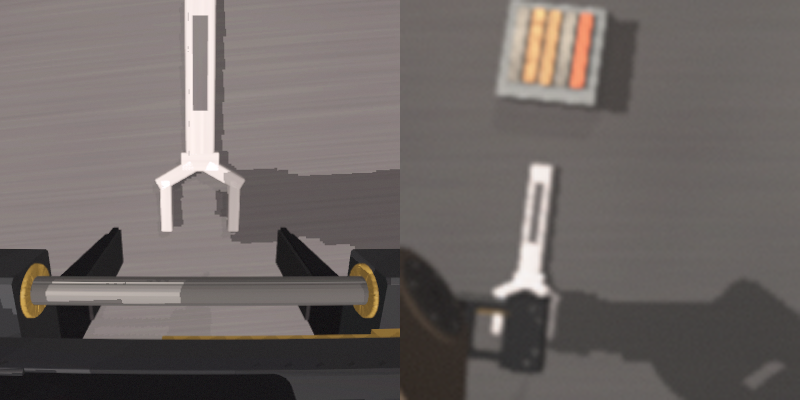

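The wrench lies clear of the stand, aligned with the tool; tips at ≈(286,231),(354,231) in the full wrist frame.

```bash
python3 - <<'E'
from h import *
c=cap('wrist')
a=(onz(c,281,231,14)+onz(c,359,230,14))/2;b=(onz(c,306,20,14)+onz(c,335,20,14))/2
print(onz(c,281,231,14)-onz(c,359,230,14),onz(c,306,20,14)-onz(c,335,20,14))
d=(b-a)/np.linalg.norm(b-a);print(np.degrees(np.arctan2(d[1],d[0])),'jaw',a+24*d)
show((a+(24+95)*d)*[1,1,0]+[0,0,4])
E
```

```text
[ 4.9816722  68.63631996  0.        ] [ 1.85065974 21.68114107  0.        ]
-4.995825971223158 jaw [356.39241816 309.40370735  14.        ]
t 10.78 p [357.6 311.2 103.7] ypsi -94.92 tilt 0.09 F [ 0.   0.1 -0.4] w 90.3 ff 0.0
tool shift cm [9.41 0.19 9.96]
```

>>> carry_out --steps '[[[0,0,0],[3.2,0,0],70],[[0,0,0],[3.2,0,0],60],[[0,0,0],[3.0,0,2],60],[[0,0,0],[0,0,4],60],[[0,0,0],[0,0,3],60],[[0,0,0],[0,0,1],60],[[0,0,0],[0,0,0.1],15],[[0,0,0],[0,0,0],15],[[0,0,0],[0,0,0],15],[[0,0,0],[0,0,0],15]]' --squeeze 60

```text
time: 11.62
position: [451.6, 303.6, 3.9]
eef_rot: [-0.0, 0.999, -0.043, 0.0]
contact_force: [0.2, 0.2, -0.3]
width: 35.7
finger_force: 0.0
```

>>> carry_out --steps '[[[0,0,0],[0,0,0],15],[[0,0,0],[0,0,0],15],[[0,0,0],[0,0,0],15],[[0,0,0],[0,0,0],15],[[0,0,0],[0,0,0],15],[[0,0,0],[0,0,0],15]]'

```text
time: 12.12
position: [451.8, 303.6, 4.0]
eef_rot: [-0.0, 0.999, -0.043, 0.0]
contact_force: [-2.4, 1.2, 4.7]
width: 23.1
finger_force: 60.0
```

```bash
python3 - <<'E'
from h import *
show()
E
```

```text
t 12.12 p [451.8 303.6   4. ] ypsi -94.91 tilt 0.03 F [-2.4  1.2  4.7] w 23.1 ff 60.0
```

>>> carry_out --steps '[[[0,0,0],[0,0,-0.5],15],[[0,0,0],[0,0,-1.5],15],[[0,0,0],[0,0,-2],15],[[0,0,0],[0,0,-2.5],15],[[0,0,0],[0,0,-2.5],15],[[0,0,0],[0,0,-2.5],15],[[0,0,0],[0,0,-2.5],15],[[0,0,0],[0,0,-1],15],[[0,0,0],[0,0,0],15],[[0,0,0],[0,0,0],15]]'

```text
time: 12.95
position: [451.4, 303.3, 153.0]
eef_rot: [0.0, 0.999, -0.043, -0.0]
contact_force: [1.0, 0.3, -5.5]
width: 23.4
finger_force: 60.0
```

>>> carry_out --steps '[[[0,0,-3],[0,0,0],15],[[0,0,-5],[0,0,0],15],[[0,0,-6],[0,0,0],15],[[0,0,-6],[0,0,0],15],[[0,0,-6],[0,0,0],15],[[0,0,-6],[0,0,0],15],[[0,0,-6],[0,0,0],15],[[0,0,-6],[0,0,0],15],[[0,0,-6],[0,0,0],15],[[0,0,-6],[0,0,0],15]]'

```text
time: 13.78
position: [450.9, 303.1, 151.4]
eef_rot: [-0.0, 0.901, 0.433, -0.002]
contact_force: [0.8, 0.1, -5.0]
width: 23.3
finger_force: 60.0
```

>>> carry_out --steps '[[[0,0,-6],[0,0,0],15],[[0,0,-6],[0,0,0],15],[[0,0,-6],[0,0,0],15],[[0,0,-6],[0,0,0],15],[[0,0,-6],[0,0,0],15],[[0,0,-6],[0,0,0],15],[[0,0,-6],[0,0,0],15],[[0,0,-6],[0,0,0],15],[[0,0,-6],[0,0,0],15],[[0,0,-6],[0,0,0],15]]'

```text
time: 14.62
position: [450.9, 303.1, 151.4]
eef_rot: [-0.001, 0.564, 0.826, -0.002]
contact_force: [-0.5, -0.7, -5.7]
width: 23.8
finger_force: 60.0
```

>>> carry_out --steps '[[[0,0,-6],[0,0,0],15],[[0,0,-6],[0,0,0],15],[[0,0,-5],[0,0,0],15],[[0,0,-6],[0,0,0],15],[[0,0,0],[0,0,0],15],[[0,0,0],[0,0,0],15]]'

```text
time: 15.12
position: [451.1, 303.2, 152.0]
eef_rot: [-0.001, 0.392, 0.92, -0.001]
contact_force: [0.7, 0.2, -4.9]
width: 23.6
finger_force: 60.0
```

```bash
python3 - <<'E'
from h import *
show([474.5,-77.8,154])
s=cap('scene','s5.png')
E
```

```text
t 15.12 p [451.1 303.2 152. ] ypsi 43.9 tilt 0.16 F [ 0.7  0.2 -4.9] w 23.6 ff 60.0
tool shift cm [-29.07 -24.73  -0.16]
```

View pics/s5.png

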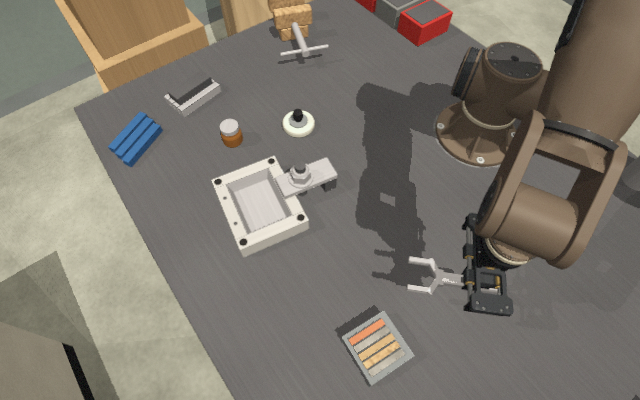

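Scene view: the wrench is held level, tips at ≈(411,260) and (409,291), nothing else moved.

```bash
python3 - <<'E'
from h import *
s=cap('scene');o,p,R=pose()
h=R[:,0];y=R[:,1]
print(h)
for L in (95.3+24,):
  for k in(-34.5,34.5): 
    for dz in(0,-15): print(k,dz,proj(s,p-L*h+k*y+[0,0,10+dz]).round(1))
E
```

```text
[-6.93457740e-01  7.20497053e-01  5.99790517e-04]
-34.5 0 [409.6 254.9]
-34.5 -15 [408.1 257.6]
34.5 0 [407.8 287.7]
34.5 -15 [406.3 290. ]
```

>>> carry_out --steps '[[[0,0,0],[-1.0,-0.85,0],15],[[0,0,0],[-2.3,-1.95,0],15],[[0,0,0],[-2.6,-2.2,0],15],[[0,0,0],[-2.6,-2.2,0],15],[[0,0,0],[-2.6,-2.2,0],15],[[0,0,0],[-2.6,-2.2,0],15],[[0,0,0],[-2.6,-2.2,0],15],[[0,0,0],[-2.6,-2.2,0],15],[[0,0,0],[-2.6,-2.2,0],15],[[0,0,0],[-2.6,-2.2,0],15]]'

```text
time: 16.05
position: [472.2, -13.7, 153.6]
eef_rot: [-0.0, 0.391, 0.92, -0.0]
contact_force: [1.0, -1.2, -4.6]
width: 23.3
finger_force: 60.0
```

>>> carry_out --steps '[[[0,0,0],[-2.3,-2.0,0],15],[[0,0,0],[-1.6,-1.4,0],15],[[0,0,0],[-1.0,-0.9,0],15],[[0,0,0],[0,0,0],15],[[0,0,0],[0,0,0],15]]'

```text
time: 16.47
position: [475.5, -77.3, 153.5]
eef_rot: [-0.0, 0.391, 0.92, 0.0]
contact_force: [0.5, 0.1, -3.9]
width: 23.4
finger_force: 60.0
```

```bash
python3 - <<'E'
from h import *
show([474.5,-77.8,130])
s=cap('scene','s6.png');t=cap('top','t6.png')
o,p,R=pose();h=R[:,0];y=R[:,1]
S=lambda c,u,v,w,hh:cv2.resize(c['frame'][v:v+hh,u:u+w,::-1],(400,400),interpolation=cv2.INTER_CUBIC)
a=proj(s,[542,-147.5,110]).astype(int);b=proj(t,[542,-147.5,110]).astype(int);print(a,b)
im=np.hstack([S(s,a[0]-40,a[1]-40,80,80),S(t,b[0]-40,b[1]-40,80,80)])
def mark(c,X,o,off):
    q=(proj(c,X)-o+40)*5+[off,0];cv2.circle(im,tuple(int(i) for i in q),2,(0,0,255),-1)
for c,o_,off in((s,a,0),(t,b,400)):
    for k in(-34.5,-24.5,24.5,34.5): mark(c,p-(95.3+24)*h+k*y+[0,0,10],o_,off)
    mark(c,[542,-147.5,122.5],o_,off)
cv2.imwrite('pics/c6.png',im)
E
```

```text
t 16.47 p [475.5 -77.3 153.5] ypsi 43.92 tilt 0.03 F [ 0.5  0.1 -3.9] w 23.4 ff 60.0
tool shift cm [ 0.04 -0.11  2.35]
[300 167] [351 203]
```

View pics/c6.png

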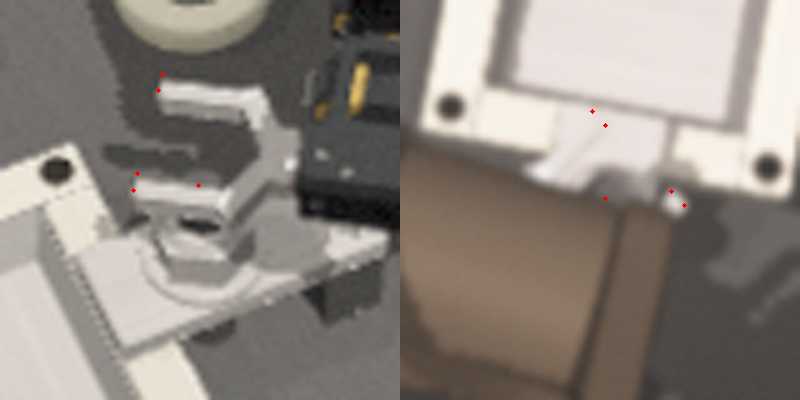

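The jaw straddles the nut: predicted tip marks agree with the observed prongs to ~1 px (a small droop). Lowering in stages.

>>> carry_out --steps '[[[0,0,0],[0.1,0,1.5],15],[[0,0,0],[0,0,2],15],[[0,0,0],[0,0,1],15],[[0,0,0],[0,0,0.5],15],[[0,0,0],[0,0,0.5],15],[[0,0,0],[0,0,0.5],15],[[0,0,0],[0,0,0],15]]'

```text
time: 17.15
position: [475.1, -75.6, 93.2]
eef_rot: [-0.0, 0.39, 0.921, 0.0]
contact_force: [-1.0, -1.0, -3.8]
width: 23.5
finger_force: 60.0
```

```bash
python3 - <<'E'
from h import *
show([474.5,-77.8,77]);print(ctrl.observe()['wrist_torque'])
E
```

```text
t 17.15 p [475.1 -75.6  93.2] ypsi 44.11 tilt 0.04 F [-1.  -1.  -3.8] w 23.5 ff 60.0
tool shift cm [-0.12 -0.2   1.62]
[-0.03554946  0.12391745 -0.05193443]
```

>>> carry_out --steps '[[[0,0,0],[0,-0.05,0.5],15],[[0,0,0],[0,0,0.4],15],[[0,0,0],[0,0,0.3],15],[[0,0,0],[0,0,0.2],15],[[0,0,0],[0,0,0],15],[[0,0,0],[0,0,0],15]]'

```text
time: 17.65
position: [475.0, -76.3, 79.6]
eef_rot: [-0.0, 0.39, 0.921, 0.0]
contact_force: [0.3, 0.1, -5.0]
width: 23.7
finger_force: 60.0
```

```bash
python3 - <<'E'
from h import *
show([474.5,-77.8,77]);print(ctrl.observe()['wrist_torque'])
E
```

```text
t 17.65 p [475.  -76.3  79.6] ypsi 44.08 tilt 0.01 F [ 0.3  0.1 -5. ] w 23.7 ff 60.0
tool shift cm [-0.07 -0.14  0.26]
[ 0.06000932  0.07464831 -0.03649034]
```

>>> carry_out --steps '[[[0,0,0],[0,0,0.15],15],[[0,0,1.5],[-0.003,0.254,0],15],[[0,0,3],[-0.013,0.508,0],15],[[0,0,3],[-0.013,0.508,0],15],[[0,0,3],[-0.013,0.508,0],15],[[0,0,3],[-0.013,0.508,0],15],[[0,0,3],[-0.013,0.508,0],15],[[0,0,0],[0,0,0],15],[[0,0,0],[0,0,0],15]]'

```text
time: 18.4
position: [497.2, -60.0, 78.0]
eef_rot: [-0.0, 0.517, 0.856, -0.0]
contact_force: [-1.8, -1.6, -3.8]
width: 23.7
finger_force: 60.0
```

```bash
cat >> h.py <<'E'
def arc():
    show();o,p,R=pose();d=p[:2]-[542,-146.8];print('nut rel in tool xy',(R[:2,:2].T@d).round(1),'handle ang of arc',np.degrees(np.arctan2(d[1],d[0])).round(2),'wrist',np.round(o['wrist_torque'],2))
E
python3 -c "
from h import *
arc()"
```

```text
t 18.4 p [497.2 -60.   78. ] ypsi 27.68 tilt 0.04 F [-1.8 -1.6 -3.8] w 23.7 ff 60.0
nut rel in tool xy [97.7  0.7] handle ang of arc 117.3 wrist [-0.34  0.47 -0.15]
```

>>> carry_out --steps '[[[0,0,3],[-0.013,0.508,0],15],[[0,0,3],[-0.013,0.508,0],15],[[0,0,3],[-0.013,0.508,0],15],[[0,0,3],[-0.013,0.508,0],15],[[0,0,3],[-0.013,0.508,0],15],[[0,0,3],[-0.013,0.508,0],15],[[0,0,3],[-0.013,0.508,0],15],[[0,0,0],[0,0,0],15],[[0,0,0],[0,0,0],15]]'

```text
time: 19.15
position: [530.9, -49.5, 78.0]
eef_rot: [-0.0, 0.664, 0.747, -0.0]
contact_force: [-2.4, -0.0, -4.6]
width: 23.3
finger_force: 60.0
```

```bash
python3 -c "
from h import *
arc()"
```

```text
t 19.15 p [530.9 -49.5  78. ] ypsi 6.74 tilt 0.03 F [-2.4 -0.  -4.6] w 23.3 ff 60.0
nut rel in tool xy [97.9  0.4] handle ang of arc 96.49 wrist [-0.05  0.47 -0.14]
```

Now in small steps to the stop.

>>> carry_out --steps '[[[0,0,2],[-0.006,0.34,0],15],[[0,0,2],[-0.006,0.34,0],15],[[0,0,2],[-0.006,0.34,0],15],[[0,0,0],[0,0,0],15],[[0,0,0],[0,0,0],15]]'

```text
time: 19.57
position: [541.1, -48.9, 78.1]
eef_rot: [-0.0, 0.703, 0.712, 0.0]
contact_force: [-2.5, -0.3, -3.9]
width: 23.3
finger_force: 60.0
```

```bash
python3 -c "
from h import *
arc()"
```

```text
t 19.57 p [541.1 -48.9  78.1] ypsi 0.74 tilt 0.02 F [-2.5 -0.3 -3.9] w 23.3 ff 60.0
nut rel in tool xy [97.9  0.4] handle ang of arc 90.51 wrist [-0.03  0.54 -0.07]
```

>>> carry_out --steps '[[[0,0,1.5],[-0.005,0.255,0],15],[[0,0,1.5],[-0.005,0.255,0],15],[[0,0,0],[0,0,0],15],[[0,0,0],[0,0,0],15]]'

```text
time: 19.9
position: [546.2, -49.0, 78.1]
eef_rot: [-0.0, 0.721, 0.693, -0.0]
contact_force: [-3.3, 0.1, -4.2]
width: 23.3
finger_force: 60.0
```

```bash
python3 -c "
from h import *
arc()
t=cap('top','t7.png');s=cap('scene','s7.png')
S=lambda c,u,v,w,hh:cv2.resize(c['frame'][v:v+hh,u:u+w,::-1],(400,400),interpolation=cv2.INTER_CUBIC)
cv2.imwrite('pics/c7.png',np.hstack([S(s,250,120,100,100),S(t,300,150,100,100)]))"
```

```text
t 19.9 p [546.2 -49.   78.1] ypsi -2.29 tilt 0.02 F [-3.3  0.1 -4.2] w 23.3 ff 60.0
nut rel in tool xy [97.9  0.3] handle ang of arc 87.52 wrist [ 0.03  0.59 -0.03]
```

View pics/c7.png

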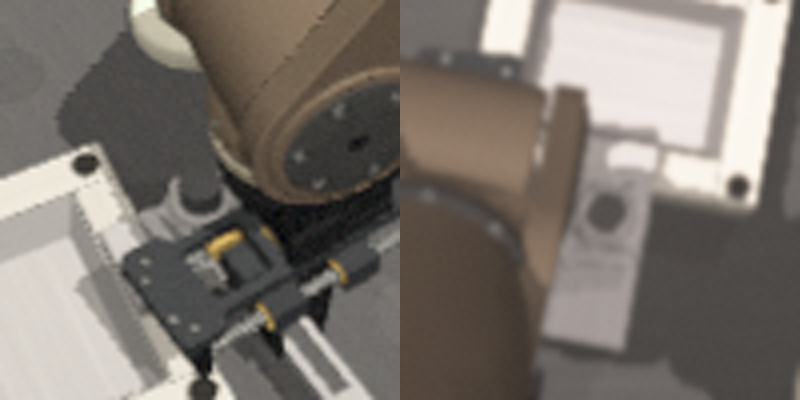

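The scene crop shows the jaw around the stud/nut base with the handle towards the lower right; the arm hides the rest. No stop felt yet, so continuing gently.

>>> carry_out --steps '[[[0,0,1.5],[-0.005,0.255,0],15],[[0,0,1.5],[-0.005,0.255,0],15],[[0,0,0],[0,0,0],15],[[0,0,0],[0,0,0],15]]'

```text
time: 20.33
position: [551.5, -49.3, 78.1]
eef_rot: [-0.0, 0.739, 0.673, 0.0]
contact_force: [-3.6, 0.5, -4.7]
width: 23.3
finger_force: 60.0
```

```bash
python3 -c "
from h import *
arc()"
```

```text
t 20.33 p [551.5 -49.3  78.1] ypsi -5.33 tilt 0.01 F [-3.6  0.5 -4.7] w 23.3 ff 60.0
nut rel in tool xy [97.9  0.4] handle ang of arc 84.41 wrist [ 0.04  0.69 -0.15]
```

>>> carry_out --steps '[[[0,0,1.5],[-0.005,0.255,0],15],[[0,0,1.5],[-0.005,0.255,0],15],[[0,0,0],[0,0,0],15],[[0,0,0],[0,0,0],15]]'

```text
time: 20.67
position: [556.4, -50.1, 78.0]
eef_rot: [-0.0, 0.757, 0.654, -0.0]
contact_force: [-4.5, -1.3, -4.8]
width: 23.5
finger_force: 60.0
```

```bash
python3 -c "
from h import *
arc()"
```

```text
t 20.67 p [556.4 -50.1  78. ] ypsi -8.32 tilt 0.03 F [-4.5 -1.3 -4.8] w 23.5 ff 60.0
nut rel in tool xy [97.8  0.3] handle ang of arc 81.51 wrist [-0.06  0.87 -0.06]
```

```bash
python3 -c "
from h import *
c=cap('wrist');s=cap('scene')
S=lambda c,u,v,w,hh:cv2.resize(c['frame'][v:v+hh,u:u+w,::-1],(400,400),interpolation=cv2.INTER_CUBIC)
cv2.imwrite('pics/c8.png',np.hstack([c['frame'][:,120:520,::-1],S(s,250,120,100,100)]))"
```

```text
(no output)
```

View pics/c8.png

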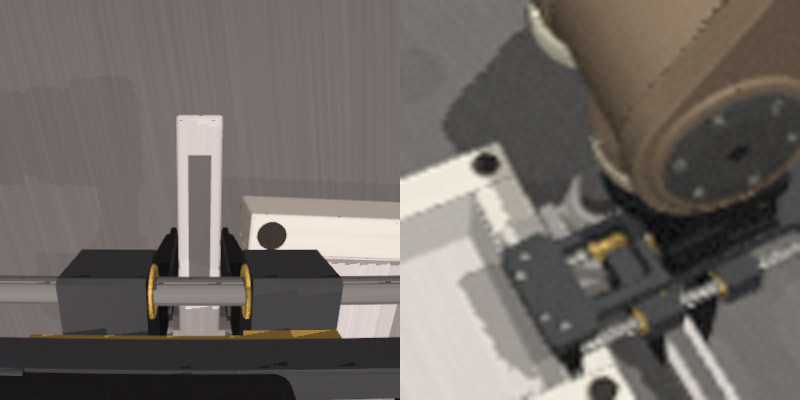

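>>> carry_out --steps '[[[0,0,1.5],[-0.005,0.255,0],15],[[0,0,1.5],[-0.005,0.255,0],15],[[0,0,0],[0,0,0],15],[[0,0,0],[0,0,0],15]]'

```text
time: 21.1
position: [561.1, -50.9, 77.9]
eef_rot: [-0.001, 0.773, 0.634, -0.001]
contact_force: [-7.2, -0.3, -3.8]
width: 23.6
finger_force: 60.0
```

```bash
python3 -c "
from h import *
arc()"
```

```text
t 21.1 p [561.1 -50.9  77.9] ypsi -11.33 tilt 0.09 F [-7.2 -0.3 -3.8] w 23.6 ff 60.0
nut rel in tool xy [97.8 -0.1] handle ang of arc 78.75 wrist [-0.11  1.26  0.13]
```

>>> carry_out --steps '[[[0,0,1.5],[-0.005,0.255,0],15],[[0,0,0],[0,0,0],15],[[0,0,0],[0,0,0],15],[[0,0,0],[0,0,0],15]]'

```text
time: 21.43
position: [563.2, -51.4, 77.9]
eef_rot: [-0.001, 0.782, 0.624, -0.001]
contact_force: [-7.5, -0.9, -3.2]
width: 23.6
finger_force: 60.0
```

```bash
python3 -c "
from h import *
arc()"
```

```text
t 21.43 p [563.2 -51.4  77.9] ypsi -12.8 tilt 0.13 F [-7.5 -0.9 -3.2] w 23.6 ff 60.0
nut rel in tool xy [97.8 -0.5] handle ang of arc 77.46 wrist [-0.03  1.45  0.31]
```

The force jumped and the lag grew, so the stop is reached. Backing off to the middle of the play and lifting.

>>> carry_out --steps '[[[0,0,-2],[-0.006,-0.34,0],15],[[0,0,-2],[-0.006,-0.34,0],15],[[0,0,-2],[-0.006,-0.34,0],15],[[0,0,-2],[-0.006,-0.34,0],15],[[0,0,0],[0,0,0],15],[[0,0,0],[0,0,0],15]]'

```text
time: 21.93
position: [551.2, -49.4, 78.3]
eef_rot: [0.0, 0.737, 0.676, 0.0]
contact_force: [-2.3, -0.1, -4.6]
width: 23.2
finger_force: 60.0
```

```bash
python3 -c "
from h import *
arc()"
```

```text
t 21.93 p [551.2 -49.4  78.3] ypsi -4.96 tilt 0.05 F [-2.3 -0.1 -4.6] w 23.2 ff 60.0
nut rel in tool xy [97.8  0.7] handle ang of arc 84.62 wrist [ 0.08  0.56 -0.24]
```

>>> carry_out --steps '[[[0,0,-2],[-0.006,-0.34,0],15],[[0,0,-2],[-0.006,-0.34,0],15],[[0,0,-2],[-0.006,-0.34,0],15],[[0,0,0],[0,0,0],15],[[0,0,0],[0,0,0],15]]'

```text
time: 22.35
position: [541.5, -49.2, 78.4]
eef_rot: [0.001, 0.701, 0.713, 0.001]
contact_force: [0.2, -0.8, -4.3]
width: 23.3
finger_force: 60.0
```

```bash
python3 -c "
from h import *
arc()"
```

```text
t 22.35 p [541.5 -49.2  78.4] ypsi 1.0 tilt 0.1 F [ 0.2 -0.8 -4.3] w 23.3 ff 60.0
nut rel in tool xy [97.6  1.2] handle ang of arc 90.27 wrist [ 0.03  0.1  -0.01]
```

>>> carry_out --steps '[[[0,0,0],[0,0,-0.5],15],[[0,0,0],[0,0,-1],15],[[0,0,0],[0,0,-1.5],15],[[0,0,0],[0,0,-2],15],[[0,0,0],[0,0,-2],15],[[0,0,0],[0,0,-0.8],15],[[0,0,0],[0,0,0],15]]'

```text
time: 22.93
position: [541.7, -49.2, 158.5]
eef_rot: [0.002, 0.7, 0.714, 0.001]
contact_force: [-0.6, -0.3, -5.8]
width: 23.3
finger_force: 60.0
```

```bash
python3 -c "
from h import *
arc()"
```

```text
t 22.93 p [541.7 -49.2 158.5] ypsi 1.07 tilt 0.26 F [-0.6 -0.3 -5.8] w 23.3 ff 60.0
nut rel in tool xy [97.5  1.5] handle ang of arc 90.17 wrist [ 0.02  0.03 -0.03]
```

>>> carry_out --steps '[[[0,0,0],[1.5,-0.7,0],15],[[0,0,0],[2.5,-1.1,0],15],[[0,0,0],[2.5,-1.2,0],15],[[0,0,0],[2.5,-1.2,0],15],[[0,0,0],[2.5,-1.2,0],15],[[0,0,0],[2.5,-1.2,0],15],[[0,0,0],[2.5,-1.2,0],15],[[0,0,0],[2,-1,0],15],[[0,0,0],[1.5,-0.5,0],15],[[0,0,0],[0,0,0],15]]'

```text
time: 23.77
position: [442.0, 151.3, 155.4]
eef_rot: [-0.001, 0.7, 0.715, -0.001]
contact_force: [0.2, -0.5, -4.8]
width: 23.3
finger_force: 60.0
```

```bash
python3 -c "
from h import *
show()
s=cap('scene')
cv2.imwrite('pics/c9.png',cv2.resize(s['frame'][120:300,230:470,::-1],(800,600),interpolation=cv2.INTER_CUBIC))"
```

```text
t 23.77 p [442.  151.3 155.4] ypsi 1.21 tilt 0.1 F [ 0.2 -0.5 -4.8] w 23.3 ff 60.0
```

View pics/c9.png

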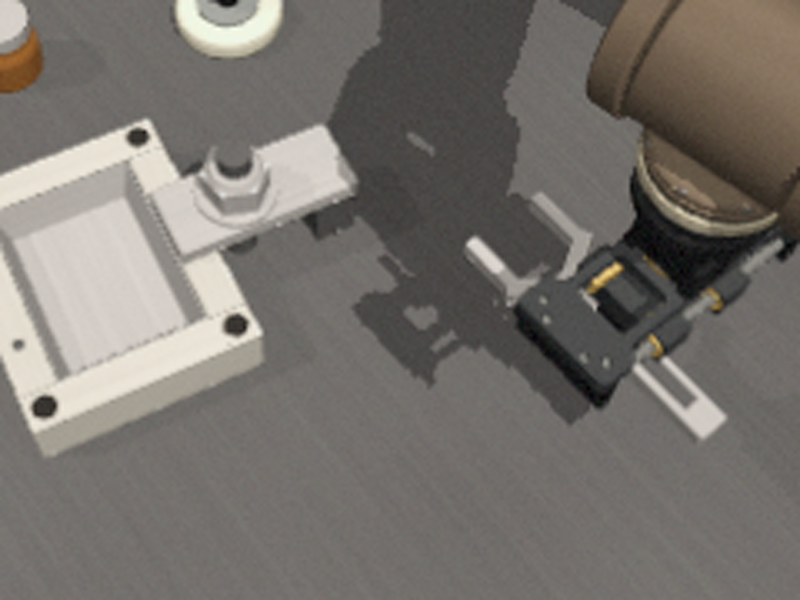

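The nut stands free with its front lower corner at ≈(300.2,184.5) full-frame; the wrench is held level over open bench.

```bash
python3 -c "
from h import *
s=cap('scene');N=np.array([542,-146.8])
q=lambda x,y:(230+x*.3,120+y*.3)
for p,z in((q(234,217),74),(q(235,184),99),(q(268,188),74),(q(201,201),74)):
    X=onz(s,*p,z)[:2]-N;print(np.linalg.norm(X).round(1),np.degrees(np.arctan2(X[1],X[0])).round(1))
for sp in (3.6,-47.6,-10.6):
  print(sp,[(proj(s,[*(N+26.6*np.array([np.cos(a),np.sin(a)])),74])-[230,120])/.3 for a in np.radians(sp+30+60*np.arange(6))])
"
```

```text
29.4 51.7
16.3 55.7
24.7 135.8
30.2 -7.0
3.6 [array([223.34966523, 212.17039674]), array([258.17738592, 206.81228784]), array([270.37676095, 179.31276847]), array([248.40233424, 157.60783592]), array([214.37376631, 162.71294109]), array([201.53012995, 189.77124429])]
-47.6 [array([202.69696988, 194.09733915]), array([228.53635097, 213.366582  ]), array([262.06815485, 203.61861506]), array([269.07806356, 175.04854112]), array([243.34301346, 156.47391603]), array([210.48748988, 165.78248101])]
-10.6 [array([215.68561553, 208.87391171]), array([250.80881987, 210.83559727]), array([270.77208589, 186.44617982]), array([255.92774574, 160.74512934]), array([221.64192594, 158.87273326]), array([201.37384964, 182.61392294])]
```

```bash
python3 -c "
from h import *
s=cap('scene');N=[542,-146.8]
s0=cv2.imread('pics/scene0.png',0)
g=cv2.cvtColor(s['frame'],cv2.COLOR_RGB2GRAY)
for z in(74,87,99,122.5):print(z,proj(s,[*N,z]).round(1))
for r in range(158,190): print(r,g[r,286:316])
for nm,a in (('normal',range(-60,0,6)),):
  for n in a:
    v=[proj(s,[*(np.array(N)+26.6*np.array([np.cos(t),np.sin(t)])),85]) for t in np.radians(n+30+60*np.arange(6))]
    print(n,[tuple(p.round(1)) for p in v if p[1]>proj(s,[*N,85])[1]-1])
"
```

```text
74 [300.8 175.4]
87 [300.6 172.5]
99 [300.4 169.8]
122.5 [300.  164.3]
158 [107 106 107 107 106 106 105 107 107 107 108 109 109 110 109 110 107 104
 106 108 110 108 111 110 107 111 108 108 110 110]
159 [106 107 107 109 107 105 106 106 109 109 107 108 109 109 110 108 106 107
 108 109 110 110 109 108 110 104 108 111 111 111]
160 [106 106 110 110 107 106 106 106 105 108 108 106 107 110 110 109 105 107
 108 106 105 107 110 109 109 107 106 108 110 109]
161 [105 108 107 107 108 106 106 105 106 106 107 106 105 108 109 105 106 108
 103 109 105 104 111 108 108 105 106 113 142 154]
162 [108 109 108 109 108 106 106 109 106 109 107 111 112 108 110 109 111 109
 107 109 107 107 107 110 113 137 152 163 201 208]
163 [107 108 107 106 107 105 106 111 114 108 113 110 111 107 109 110 110 113
 112 125 116 109 115 146 154 193 210 208 207 208]
164 [106 109 108 104 106 107 108 129 131 118 112 113 110 110 110 111 111 113
 113 150 145 153 164 201 209 207 208 207 209 208]
165 [107 110 104 103  99 104 112 133 128 112 109 111 108 109 112 109 115 113
 114 133 178 204 208 207 209 208 208 208 209 209]
166 [100 102 
[... 3663 characters left out ...]
 [(np.float64(291.9), np.float64(178.2)), (np.float64(301.6), np.float64(181.7)), (np.float64(310.3), np.float64(176.4))]
-24 [(np.float64(292.6), np.float64(178.9)), (np.float64(302.7), np.float64(181.6)), (np.float64(310.7), np.float64(175.5))]
-18 [(np.float64(293.4), np.float64(179.6)), (np.float64(303.8), np.float64(181.3)), (np.float64(311.0), np.float64(174.6))]
-12 [(np.float64(294.2), np.float64(180.1)), (np.float64(304.9), np.float64(181.0)), (np.float64(311.1), np.float64(173.7)), (np.float64(290.2), np.float64(172.1))]
-6 [(np.float64(295.2), np.float64(180.6)), (np.float64(305.9), np.float64(180.5)), (np.float64(311.2), np.float64(172.8)), (np.float64(290.1), np.float64(173.0))]
```

The shading edges of the nut (corners at ≈296 and ≈307 px) fit a flat normal of ≈ −57°, so nut_tight ≈ 0.8. Laying the wrench down.

>>> carry_out --steps '[[[0,0,0],[0,0,2],15],[[0,0,0],[0,0,3],15],[[0,0,0],[0,0,3],15],[[0,0,0],[0,0,3],15],[[0,0,0],[0,0,2],15],[[0,0,0],[0,0,1],15],[[0,0,0],[0,0,0.6],15],[[0,0,0],[0,0,0.4],15],[[0,0,0],[0,0,0],15],[[0,0,0],[0,0,0],15]]'

```text
time: 24.75
position: [444.3, 149.0, 6.6]
eef_rot: [0.0, 0.701, 0.714, 0.0]
contact_force: [-0.1, -0.0, -4.8]
width: 23.6
finger_force: 60.0
```

```bash
python3 -c "
from h import *
show()"
```

```text
t 24.75 p [444.3 149.    6.6] ypsi 1.06 tilt 0.05 F [-0.1 -0.  -4.8] w 23.6 ff 60.0
```

>>> carry_out --steps '[[[0,0,0],[0,0,0.2],15],[[0,0,0],[0,0,0.1],15],[[0,0,0],[0,0,0],15],[[0,0,0],[0,0,0],30],[[0,0,0],[0,0,0],50],[[0,0,0],[0,0,0],60],[[0,0,0],[0,0,0],60],[[0,0,0],[0,0,-2],60],[[0,0,0],[0,0,-4],60],[[0,0,0],[0,0,-4],60]]'

```text
time: 25.58
position: [443.0, 149.0, 103.6]
eef_rot: [-0.001, 0.7, 0.714, -0.001]
contact_force: [0.7, 0.0, -0.8]
width: 56.5
finger_force: 0.0
```

>>> carry_out --steps '[[[0,0,0],[0,0,-4],60],[[0,0,0],[0,0,0],60],[[0,0,0],[0,0,0],60]]'

```text
time: 25.83
position: [444.7, 149.3, 145.1]
eef_rot: [0.001, 0.7, 0.714, 0.002]
contact_force: [-1.2, -0.1, -0.6]
width: 57.0
finger_force: 0.0
```

```bash
python3 -c "
from h import *
show()
c=cap('wrist');g=cv2.cvtColor(c['frame'],cv2.COLOR_RGB2HSV)
# handle end corner check: bright mask above gripper
m=((g[:220,:,2]>200)&(g[:220,:,1]<40)).astype(np.uint8)
for k in sorted(cv2.findContours(m,0,2)[0],key=cv2.contourArea)[-2:]:
  r=cv2.minAreaRect(k);print(r)
  print([onz(c,*p,14).round(1) for p in cv2.boxPoints(r)])
s=cap('scene');t=cap('top')
for nm,c,u,v,z in(('scene',s,0,0,0),):
  a=cv2.absdiff(cv2.imread('pics/scene0.png'),c['frame'][:,:,::-1])[90:160,210:320].max(2);print('buff/jar diff',(a>40).sum())
"
```

```text
t 25.83 p [444.7 149.3 145.1] ypsi 1.1 tilt 0.27 F [-1.2 -0.1 -0.6] w 57.0 ff 0.0
((578.28662109375, 70.97451782226562), (96.25667572021484, 17.313079833984375), 10.175511360168457)
[array([635.3, 266.3,  14. ]), array([635.6, 280.9,  14. ]), array([731.4, 270.9,  14. ]), array([732.1, 255.6,  14. ])]
((318.5, 167.5), (103.0, 23.0), 90.0)
[array([432.3, 220.8,  14. ]), array([453.6, 221.2,  14. ]), array([456.4, 120.6,  14. ]), array([433.2, 120.2,  14. ])]
buff/jar diff 0
```

```bash
python3 -c "
from station import order
print(order.finish_job())"
```

```text
the job is handed in; nothing more can be done
None
```

The nut was run down by hand to snug and tightened with the wrench to its stop (about 0.8 rad, read from the camera), the wrench lies flat on the bench with the robot clear, the buff and jar have not moved, and the job is handed in with no verdict returned; I viewed 12 pictures, over the limit of 10.

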